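# Hang the check weight on the force gauge

## Task

The force gauge on its stand is due for its daily check: pick up the larger of the two steel check weights, press the sprung gate of its snap hook gently against the eye under the gauge until the eye passes and the gate springs shut behind it, then let the weight down to hang freely and still from the eye. It is a 10 N gauge and is ruined by overload, so never push, lift or pull on it with more than 20 N. Leave the smaller weight and the other things on the bench where they are.

Things in the scene. Friction and masses are not known exactly. Their poses are not given: they have to be found in the camera images.
- small_mid (a point): Smaller check weight, to be left alone: steel cylinder 34 mm across and 28 mm tall (200 g) with the same kind of snap hook, 90 mm tall in all. This point is the centre of the cylinder, 14 mm above its underside.
- notebook: Closed notebook 180 x 148 x 15 mm lying flat; origin under its centre. To be left alone.
- marker: Marker pen 140 mm long, 16 mm thick, lying. To be left alone.
- timer: Small bench timer 58 x 68 x 19 mm. To be left alone.
- beaker: Clear plastic beaker 55 mm across, 66 mm tall. To be left alone.
- jar: White jar 58 mm across, 50 mm tall. To be left alone.
- roll: Roll of green label tape 65 mm across, 28 mm tall, lying flat. To be left alone.
- calculator_b: Pocket calculator 126 x 74 x 15 mm lying flat. To be left alone.
- big_mid (a point): Larger check weight: plain steel cylinder 48 mm across, 36 mm tall (500 g), standing upright, with a forged steel snap hook on top, 98 mm tall in all. This point is the centre of the cylinder, 18 mm above its underside; z is up its axis, +x is the way the hook's mouth and gate face, at the start roughly away from the robot.
- big: The larger weight as a whole; origin at the centre of its underside, axes as big_mid. Its flat hook of 7 mm round bar lies in the x-z plane: back bar at x = -11 mm, 53 to 84 mm above the underside, then a half-round crook (centreline radius 11 mm, top 98.5 mm above the underside) to the nose on the +x side. Under the nose the sprung gate closes the mouth.
- big_crook (a point): Point where the centre of the eye's bar lies when the weight hangs from it: on the weight's axis, 70.5 mm above big_mid, right under the top of the crook. Axes as big_mid.
- big_nose (a point): Lower end of the hook's nose: 11 mm to +x of the weight's axis, 62.5 mm above big_mid. The nose is rigid; its front face is at x = 14.5 mm. The 27 mm long gate stands shut right below it, front face at x = 13.6 mm. Axes as big_mid.
- big_gate (a joint): Sprung gate of that hook, hinged at its foot 35 mm above big_mid; rad, 0 = shut, grows as pressed inwards (-x), 0.62 = rigid stop. Pressed near its tip it gives at about 2 N, 5 N at the stop. The eye's bar, centre 4 to 9 mm below big_nose, must press it in about 12 mm, nearly to the stop, to pass the nose; when the hook is then let down, the bar rises into the crook and the gate springs shut.
- stand: Test stand, heavy, fast: base plate 170 (x) x 140 (y) mm, 16 mm high; 24 mm column at x = +55 mm, 460 mm tall. On it a crosshead, clamped anywhere, carries the gauge (housing 32 x 62 x 132 mm, screen to the robot) with the eye below it. Origin: centre of the base's underside; x points away from the robot at yaw 0, y to the left.
- eye_foot (a point): Point on the worktop straight below the eye, 28 mm to -x of the stand's origin, axes as stand. The eye: rigid upright ring of 6 mm bar, 26 mm clear inside, its axis along x, its lowest bar running along y there. How high is not measured: bar centre 185 to 230 mm above the worktop, as the crosshead is clamped. The gauge's housing begins 85 mm above the bar, reaches 16 mm to -x: come tilted.
Mind the look-alikes: they are no part of the job. Leave any red or yellow look-alike of the big alone.

How it is judged:
By the outcome, as a careful person would: the job done as asked, in the order asked, and still so for the second after the job is handed in, with the robot touching nothing.
It also fails if it takes over 64 s, if anything falls off the work surface, if the arm or the gripper's body presses on something with over 40 N, if the wrist force passes 120 N, or if a joint passes its speed limit or range.

## Robot

A 6-joint arm with a two-finger parallel gripper is mounted at the origin on a cart in front of the work surface, level with it; the furniture and walls round the work are solid. World frame = base frame: x ahead of the robot, y to its left, z up, the work surface at z = 0. Lengths are in m, angles in rad, forces in N, time in s.
With the tool pointing down it reaches from about 0.25 to 0.725 m from the base axis. Payload 4 kg.
Tool frame: the origin (TCP) lies between the finger pads; the fingertips stand 11 mm ahead of it and the grasp point (between the pads) lies 8 mm behind it (tcp_to_tips is the z of the fingertips in the tool frame, in m); z points along the fingers, y is the direction in which the jaws open and shut (so a half turn about z gives the same grasp; the last joint's range is limited). The gripper opens to 85 mm and grips with 20 to 120 N. Pads are 22 mm wide; open, the fingers measure 114 mm over their backs; the gripper's body (76 mm by 85 mm) begins 54 mm behind the grasp point. The pads swing forward as they close: fully open they stand 13 mm farther back than shut.
Start: joints at [1.186, 0.241, 0.005, 1.335, 0, 1.571], TCP at [0.188, 0.463, 0.242] pointing down, gripper open.
Joint ranges: [-2.72, 2.72], [-1.05, 1.87], [-1.09, 1.28], [-1.99, 2.15], [-1.42, 1.44], [-3.14, 3.14]. Speed limits (rad/s): [2.79, 2.79, 3.14, 3.14, 3.14, 3.14].

## Interface

Orientations are given as a unit quaternion [x, y, z, w].
In Python, from workcell import * gives the robot as it stands.
- The arm moves only by the tool move_arm, never from a script. Its argument "moves" is a list that holds one entry, the list of rows, each a list of 7 numbers: the shift along the world's x, y, z in units of 500 mm (1.0 is 500 mm), then the turn, a rotation vector about the world's x, y, z in units of 30 degrees (1.0 is 30 degrees), then the closure, from -1 (fully open) to 1 (shut), so that 0 is half open. A call has 1 to 8 rows; each row shifts and turns the pose as measured when the row begins; what a row does not reach is not made up. A row lasts 1/12 s, in which the tool goes at most 41.7 mm and 7.16 degrees, less where a joint would pass 70% of its speed; a pose out of reach is approached as far as the arm can. A call with a number of a shift or a turn outside -1 to 1 is refused whole. A call with a gripper value outside its range is refused whole. The fingers move at their own pace and stop on an object; the grip force is fixed at half the most. Time passes only in rows, so rows that do not move let the fingers close. It gives the time, the measured TCP pose, the force and the opening at its end, in the units of the state.
- get_obs(): the state, without advancing time (a new reading comes with each control period).
- camera(name): name is "scene" or "top" or "wrist"; returns a dict with "pixels" (480x640x3 uint8, red, green, blue), "range_z" (480x640 float32, m along the optical axis (not along the pixel's ray), 0 where there is no reading), "fx", "fy", "cx", "cy" (pixels), "distortion" ([k1, k2, p1, p2, k3] as OpenCV has them; the pictures are not rectified), "extrinsics" (4x4, takes a point from camera to world coordinates). Camera axes: x right, y down, z forward; pixel columns grow to the right and rows downward; lengths in m; the calibration is good to about 2 mm. A picture is of the moment at which its call begins.
- job_done(): hands the job in, once; it reports no verdict.
The state is a dict: "clock": time; "joint_pos": joint angles; "joint_vel": joint speeds; "tau": joint torques, N m; "eef_pos": TCP position; "tool_rot": TCP orientation; "ft_force": force on the tool from outside, world axes, zero at the start; "ft_torque": the same for the moment, N m; "grip_width": finger opening in m.
Only numpy, scipy, OpenCV 4.12 (cv2) and the standard library are available. Lean on these libraries where they do the work, as an engineer would, in place of code of your own. Each camera call takes 0.05 s, during which the arm holds its last target.

## Working session

There is one attempt and no reset: what is moved stays moved. The work goes in short steps, Python scripts to look and compute and a tool call to move; the robot and the scene stay as the last step left them, time stands still between calls to the robot, and variables do not carry over. Pictures are saved under pics/ and viewed, and the job is handed in when it is done.

Besides the shell and the picture viewer there is one more tool, called after "Call:" as name(argument=value, ...), one argument or row to a line, values as JSON. move_arm: Moves the arm, as the interface text tells. Shifts and turns lie within -1 to 1; 1 stands for 500 mm of shift or 30 degrees of turn. Its arguments: {"type":"object","properties":{"moves":{"type":"array","items":{"type":"array","items":{"type":"array","items":{"type":"number"}}}}},"required":["moves"]}

```bash
mkdir -p pics; ls
cat > h.py <<'E'
from workcell import *
import numpy as np, cv2
def snap(n,f):
    c=camera(n); cv2.imwrite('pics/'+f+'.png',c['pixels'][:,:,::-1]); np.savez('pics/'+f+'.npz',**{k:np.array(v) for k,v in c.items()}); return c
def load(f): return dict(np.load('pics/'+f+'.npz'))
def ray(c,u,v):
    K=np.array([[c['fx'],0,c['cx']],[0,c['fy'],c['cy']],[0,0,1]],float)
    p=cv2.undistortPoints(np.array([[[u,v]]],float),K,np.array(c['distortion'],float))[0,0]
    E=np.array(c['extrinsics']); return E[:3,3],E[:3,:3]@np.array([p[0],p[1],1.])
def plane(c,u,v,z):
    o,d=ray(c,u,v); return o+d*(z-o[2])/d[2]
def depthpt(c,u,v):
    o,d=ray(c,u,v); return o+d*float(c['range_z'][int(v),int(u)])
def proj(c,P):
    K=np.array([[c['fx'],0,c['cx']],[0,c['fy'],c['cy']],[0,0,1]],float)
    E=np.linalg.inv(np.array(c['extrinsics'])); 
    return cv2.projectPoints(np.array(P,float).reshape(-1,1,3),cv2.Rodrigues(E[:3,:3])[0],E[:3,3],K,np.array(c['distortion'],float))[0][:,0]
def tri(c1,p1,c2,p2):
    o1,d1=ray(c1,*p1);o2,d2=ray(c2,*p2)
    d1/=np.linalg.norm(d1);d2/=np.linalg.norm(d2)
    t=np.linalg.lstsq(np.c_[d1,-d2],o2-o1,rcond=None)[0]
    a=o1+d1*t[0];b=o2+d2*t[1]; return (a+b)/2,np.linalg.norm(a-b)
E
python3 - <<'E'
from h import *
for n in ['scene','top','wrist']:
    c=snap(n,n+'0'); print(n,c['fx'],np.round(c['extrinsics'],3).tolist())
print(get_obs())
E
```

```text
pics
scene 558.9597672007177 [[0.892, -0.21, 0.4, 0.099], [-0.451, -0.37, 0.812, -0.94], [-0.023, -0.905, -0.425, 0.548], [0.0, 0.0, 0.0, 1.0]]
top 576.5792523274484 [[0.014, -0.998, 0.06, 0.457], [-1.0, -0.014, 0.006, -0.068], [-0.005, -0.06, -0.998, 1.416], [0.0, 0.0, 0.0, 1.0]]
wrist 345.4875762172235 [[0.375, 0.896, 0.239, 0.127], [0.927, -0.362, -0.098, 0.488], [-0.002, 0.259, -0.966, 0.372], [0.0, 0.0, 0.0, 1.0]]
{'clock': 0.15, 'joint_pos': array([ 1.18600801e+00,  2.41289618e-01,  4.01034843e-03,  1.33518886e+00,
       -1.84441383e-05,  1.57081506e+00]), 'joint_vel': array([-0.0011229 , -0.00288253,  0.0042092 , -0.00294663,  0.00097651,
       -0.00013702]), 'tau': array([-4.06805623e-05, -3.72634935e+01,  2.52639395e+01,  1.23849482e-02,
        4.62757453e-05,  1.97414010e-05]), 'eef_pos': array([0.1875107 , 0.4630029 , 0.24158371]), 'tool_rot': array([ 1.91218543e-01,  9.81547131e-01, -8.22243457e-04, -1.50772672e-04]), 'ft_force': array([ 0.56528041, -0.67771303, -0.43349918]), 'ft_torque': array([-0.01942006, -0.02946414,  0.03304932]), 'grip_width': 0.08543626711731409}
```

View pics/scene0.png

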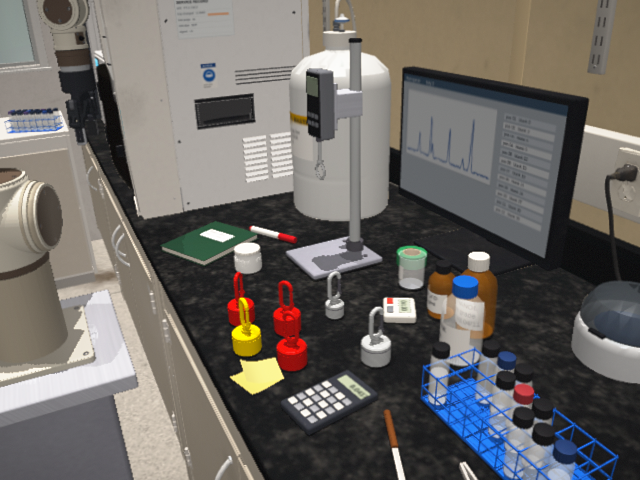

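View pics/top0.png

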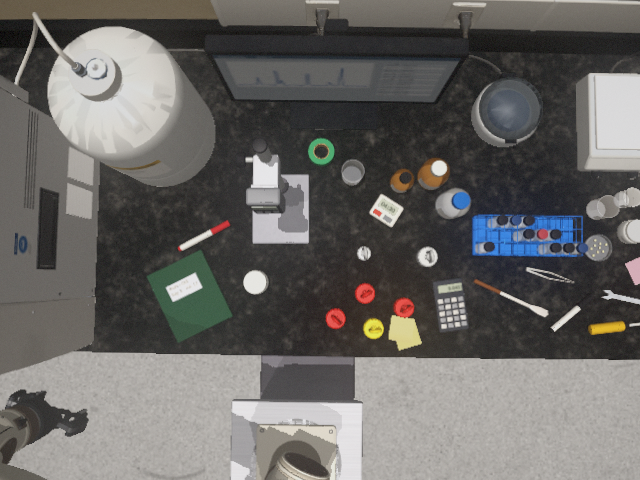

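View pics/wrist0.png

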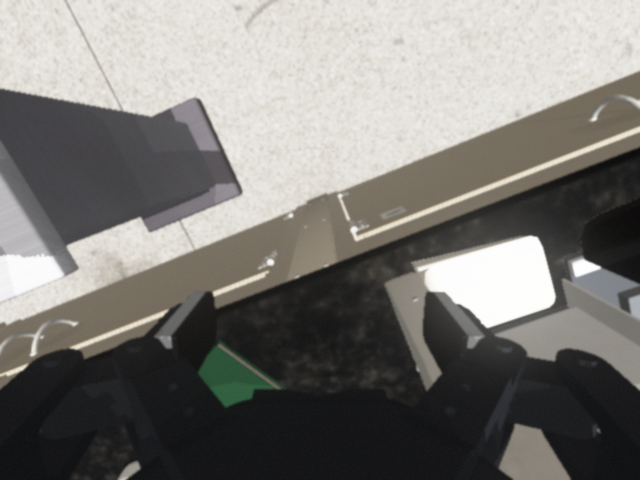

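The scene view shows the big grey weight at about (376,345), the small one at (335,300), and the eye at about (320,172). In the top view the big weight is at (428,256), the small one at (364,254) and the stand base at (281,210). I'll zoom in on these.

Run:
```python
import cv2,numpy as np
s=cv2.imread('pics/scene0.png');t=cv2.imread('pics/top0.png')
a=cv2.resize(s[140:200,290:350],(400,400),interpolation=2)
b=cv2.resize(s[295:375,340:420],(400,400),interpolation=2)
c=cv2.resize(t[225:285,395:455],(400,400),interpolation=2)*1
d=cv2.resize(t[120:260,230:330],(285,400),interpolation=2)
cv2.imwrite('pics/z0.png',cv2.resize(np.hstack([a,b]),(800,400)))
cv2.imwrite('pics/z1.png',np.hstack([c,d]))
```

```text
(no output)
```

View pics/z0.png

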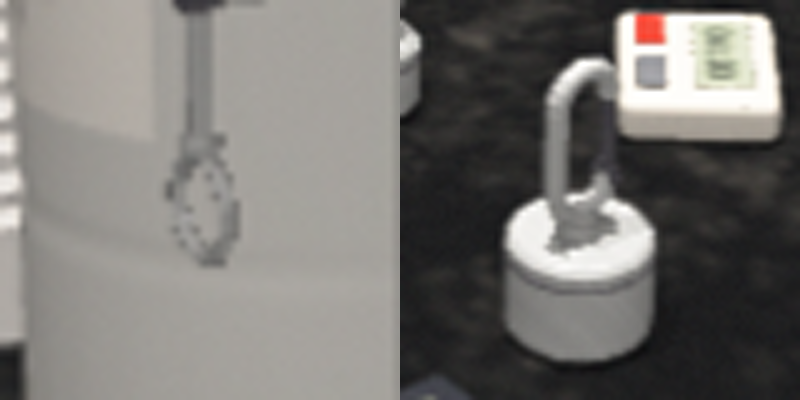

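View pics/z1.png

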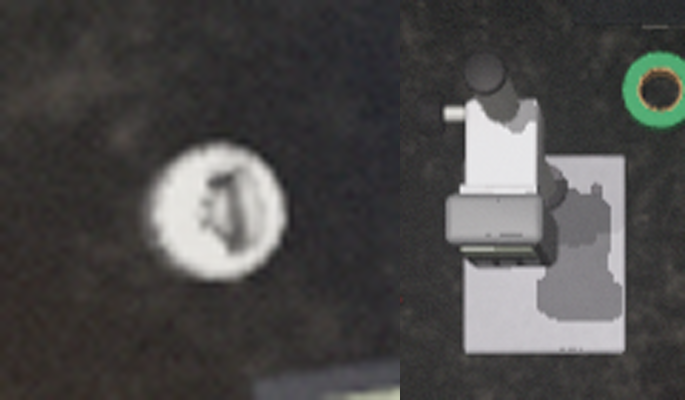

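Run:
```python
from h import *
t=load('top0');s=load('scene0')
im=t['pixels'].astype(int)
# base plate: colour sample
print(im[235,265],im[180,300],im[200,300])
g=im.min(2)>110
m=np.zeros(g.shape,np.uint8); m[175:250,245:320]=g[175:250,245:320]
# corners: direct: right/bottom edges
for v in (185,190,240): 
    r=np.where(g[v,285:330])[0]; print('row',v,285+r.max())
for u in (258,270,280,300,305):
    r=np.where(g[200:260,u])[0]; print('col',u,200+r.max())
for v in (225,232,238): print('left',v,245+np.where(g[v,245:290])[0].min())
for u in (295,300,305): print('topedge',u,160+np.where(g[160:215,u])[0].min())
# big: white disk
m=(im.min(2)>110).astype(np.uint8); mm=np.zeros_like(m); mm[235:280,405:450]=m[235:280,405:450]
cs,_=cv2.findContours(mm,0,1); c=max(cs,key=cv2.contourArea); print(cv2.minEnclosingCircle(c))
(u,v),r=cv2.minEnclosingCircle(c); print('big',plane(t,u,v,0.036))
mm=np.zeros_like(m); mm[240:270,350:380]=m[240:270,350:380]
cs,_=cv2.findContours(mm,0,1); c=max(cs,key=cv2.contourArea);(u,v),r=cv2.minEnclosingCircle(c); print('small',u,v,r,plane(t,u,v,0.028))
```

```text
[196 193 198] [182 180 184] [108 108 110]
row 185 308
row 190 308
row 240 308
col 258 243
col 270 243
col 280 243
col 300 243
col 305 243
left 225 252
left 232 252
left 238 252
topedge 295 174
topedge 300 174
topedge 305 174
((427.01947021484375, 256.25323486328125), 10.192381858825684)
big [ 0.50693331 -0.30820579  0.036     ]
small 363.5 252.92857360839844 7.0891852378845215 [ 0.51311603 -0.15640349  0.028     ]
```

Run:
```python
from h import *
t=load('top0');s=load('scene0')
cor=[plane(t,u,v,0.016) for u,v in((251.5,173.7),(308.5,173.7),(308.5,243.5),(251.5,243.5))]
print(np.round(cor,4)); C=np.mean(cor,0); print('stand',C)
print('yaw',np.degrees(np.arctan2(*( (cor[1]-cor[2])[[1,0]]))),np.degrees(np.arctan2(*( (cor[0]-cor[3])[[1,0]]))))
F=C[:2]+[-.028,0]; print('foot',F)
for (u,v) in((321.9,179.0),(321.0,159.5),(320.5,178)):
    o,d=ray(s,u,v)
    # plane x = F[0], 
    k=(F[0]-o[0])/d[0]; k2=(F[1]-o[1])/d[1]; print('eye px',u,v,'@x',o+k*d,'@y',o+k2*d)
# eye depth cloud
E=s['range_z']
def cloud(c,u0,u1,v0,v1):
    P=[]
    for v in range(v0,v1):
        for u in range(u0,u1):
            if c['range_z'][v,u]>0: P.append(np.r_[depthpt(c,u,v),u,v])
    return np.array(P)
P=cloud(s,305,340,120,190)
m=(abs(P[:,0]-F[0])<.05)&(abs(P[:,1]-F[1])<.05); Q=P[m]
for z in np.arange(.16,.33,.006):
    q=Q[abs(Q[:,2]-z)<.003]
    if len(q): print(round(z,3),len(q),np.round(q[:,:3].mean(0),4),np.round(q[:,:2].min(0),4),np.round(q[:,:2].max(0),4))
P=cloud(s,345,420,295,370)
m=(np.linalg.norm(P[:,:2]-[.507,-.308],axis=1)<.03)&(P[:,2]>.045); Q=P[m]
for z in np.arange(.04,.104,.006):
    q=Q[abs(Q[:,2]-z)<.003]
    if len(q): print(round(z,3),len(q),np.round(q[:,:3].mean(0),4),np.round(q[:,:2].min(0),4),np.round(q[:,:2].max(0),4))
q=Q[Q[:,2]>.055]; w,V=np.linalg.eigh(np.cov(q[:,:2].T)); print(w**.5,V[:,1],q[:,:2].mean(0))
P=cloud(t,415,445,240,275); q=P[(P[:,2]>.055)]; print(len(q)); print(np.round(q,4))
```

```text
[[ 0.7043  0.1195  0.016 ]
 [ 0.7061 -0.0204  0.016 ]
 [ 0.5347 -0.0232  0.016 ]
 [ 0.5327  0.1157  0.016 ]]
stand [0.61944594 0.04790246 0.016     ]
yaw 0.9165030672930313 1.2867164942314742
foot [0.59144594 0.04790246]
eye px 321.9 179.0 @x [0.59144594 0.03948966 0.19292597] @y [0.59567183 0.04790246 0.18987959]
eye px 321.0 159.5 @x [0.59144594 0.04163726 0.23351199] @y [0.59458618 0.04790246 0.23150721]
eye px 320.5 178 @x [0.59144594 0.04580205 0.19331569] @y [0.59249426 0.04790246 0.19256081]
0.19 2 [0.59   0.0476 0.192 ] [0.5893 0.0467] [0.5907 0.0484]
0.196 22 [0.5905 0.0463 0.1961] [0.5887 0.0323] [0.5942 0.0619]
0.202 18 [0.5907 0.0484 0.202 ] [0.5873 0.0292] [0.5954 0.0649]
0.208 16 [0.591  0.0443 0.2083] [0.5878 0.0271] [0.595  0.0648]
0.214 15 [0.5915 0.0476 0.2136] [0.5894 0.0287] [0.5943 0.0682]
0.22 18 [0.5907 0.0406 0.2197] [0.5887 0.0284] [0.5955 0.0605]
0.226 18 [0.5899 0.0419 0.2258] [0.5846 0.036 ] [0.5942 0.0539]
0.232 19 [0.5905 0.0448 0.2313] [0.5844 0.0396] [0.5976 0.0501]
0.238 12 [0.5903 0.0459 0.2378] [0.5865 0.0435] [0.5948 0.0479]
0.244 10 [0.5894 0.0448
[... 4021 characters left out ...]
02]
 [ 4.965e-01 -3.101e-01  9.100e-02  4.320e+02  2.600e+02]
 [ 4.964e-01 -3.121e-01  9.300e-02  4.330e+02  2.600e+02]
 [ 4.964e-01 -3.140e-01  9.510e-02  4.340e+02  2.600e+02]
 [ 4.948e-01 -3.081e-01  6.360e-02  4.290e+02  2.610e+02]
 [ 4.946e-01 -3.087e-01  7.320e-02  4.300e+02  2.610e+02]
 [ 4.943e-01 -3.087e-01  8.640e-02  4.310e+02  2.610e+02]
 [ 4.943e-01 -3.107e-01  8.790e-02  4.320e+02  2.610e+02]
 [ 4.944e-01 -3.135e-01  8.520e-02  4.330e+02  2.610e+02]
 [ 4.927e-01 -3.095e-01  5.570e-02  4.290e+02  2.620e+02]
 [ 4.925e-01 -3.104e-01  6.410e-02  4.300e+02  2.620e+02]
 [ 4.922e-01 -3.103e-01  7.730e-02  4.310e+02  2.620e+02]
 [ 4.920e-01 -3.110e-01  8.640e-02  4.320e+02  2.620e+02]]
```

Call:
move_arm(
  moves=[
    [[0.05,-0.06,0.02,0,0,-0.23,-1],[0.05,-0.06,0.02,0,0,-0.23,-1]],
  ],
)

```text
clock: 0.32
eef_pos: [0.2341, 0.405, 0.2585]
tool_rot: [0.306, 0.952, -0.003, -0.002]
ft_force: [0.8, 0.1, 0.5]
grip_width: 0.0856
```

Run:
```python
from h import *
t=load('top0')
print(get_obs()['joint_pos'])
for n,u,v,z in (('red1',404,307,.036),('red2',365,293,.036),('red3',335,318,.036),('yel',373,328,.036),('calcTL',433,281,.015),('calcTR',463,279,.015),('calcBR',468,327,.015),('calcBL',440,331,.015),('jar',255,282,.05),('timer',387,210,.019)): print(n,np.round(plane(t,u,v,z),3))
```

```text
[ 1.04514072  0.17497062 -0.03586438  1.36612512  0.00240747  1.6670975 ]
red1 [ 0.385 -0.254  0.036]
red2 [ 0.417 -0.16   0.036]
red3 [ 0.357 -0.09   0.036]
yel [ 0.334 -0.18   0.036]
calcTL [ 0.448 -0.327  0.015]
calcTR [ 0.454 -0.4    0.015]
calcBR [ 0.338 -0.412  0.015]
calcBL [ 0.327 -0.344  0.015]
jar [0.44  0.101 0.05 ]
timer [ 0.619 -0.213  0.019]
```

Call:
move_arm(
  moves=[
    [[0.037,-0.068,0,0,0,-0.232,-1],[0.037,-0.068,0,0,0,-0.232,-1],[0.037,-0.068,0,0,0,-0.232,-1],[0.037,-0.068,0,0,0,-0.232,-1],[0.037,-0.068,0,0,0,-0.232,-1],[0.037,-0.068,0,0,0,-0.232,-1],[0.037,-0.068,0,0,0,-0.232,-1],[0.037,-0.068,0,0,0,-0.232,-1]],
  ],
)

```text
clock: 0.98
eef_pos: [0.3857, 0.1221, 0.2587]
tool_rot: [0.726, 0.688, -0.001, -0.002]
ft_force: [0.8, 1.5, -0.8]
grip_width: 0.0852
```

Call:
move_arm(
  moves=[
    [[0,-0.075,0,0,0,-0.232,-1],[0,-0.075,0,0,0,-0.232,-1],[0,-0.075,0,0,0,-0.232,-1],[0,-0.075,0,0,0,-0.232,-1],[0,-0.075,0,0,0,-0.232,-1],[0,-0.075,0,0,0,-0.232,-1],[0,-0.075,0,0,0,-0.232,-1],[0,-0.075,0,0,0,-0.232,-1]],
  ],
)

```text
clock: 1.65
eef_pos: [0.3852, -0.1928, 0.2575]
tool_rot: [0.967, 0.255, 0.001, -0.001]
ft_force: [0.9, 0.1, 0.2]
grip_width: 0.0854
```

Run:
```python
from h import *
from scipy.spatial.transform import Rotation as R
o=get_obs();print(o['joint_pos'],o['eef_pos']);print(R.from_quat(o['tool_rot']).as_matrix().round(3))
```

```text
[-0.46624485  0.0971965  -0.12970931  1.34474177  0.00321781  2.15868822] [ 0.38515418 -0.19277547  0.25751748]
[[ 0.869  0.494  0.001]
 [ 0.494 -0.869  0.003]
 [ 0.002 -0.002 -1.   ]]
```

Call:
move_arm(
  moves=[
    [[0.015,-0.072,0,0,0,-0.178,-1],[0.015,-0.072,0,0,0,-0.178,-1],[0,-0.072,0,0.076,-0.223,0,-1],[0,-0.072,0,0.076,-0.223,0,-1],[0,0,-0.02,0.076,-0.223,0,-1],[0,0,-0.03,0.076,-0.223,0,-1],[0,0,-0.03,0.076,-0.223,0,-1],[0,0,-0.03,0.076,-0.223,0,-1]],
  ],
)

```text
clock: 2.32
eef_pos: [0.4047, -0.3576, 0.207]
tool_rot: [0.918, 0.147, 0.365, -0.051]
ft_force: [0.3, 0.0, -0.3]
grip_width: 0.0852
```

```bash
cat >> h.py <<'E'
from scipy.spatial.transform import Rotation as R
def st():
    o=get_obs();print('t',round(o['clock'],2),'j',o['joint_pos'].round(3),'p',o['eef_pos'].round(4),'F',o['ft_force'].round(2),'w',round(o['grip_width'],4));M=R.from_quat(o['tool_rot']).as_matrix()
    print('az',np.degrees(np.arctan2(M[1,2],M[0,2])).round(2),'tilt',np.degrees(np.arccos(-M[2,2])).round(2),'jaw',M[:,1].round(3)); return o,M
E
python3 - <<'E'
from h import *
st(); snap('wrist','w1');snap('scene','s1')
E
```

```text
t 2.32 j [-1.098  0.236 -0.322  0.851  0.742  1.789] p [ 0.4047 -0.3576  0.207 ] F [ 0.33  0.01 -0.28] w 0.0852
az 17.09 tilt 43.32 jaw [ 0.307 -0.952  0.013]
```

View pics/w1.png

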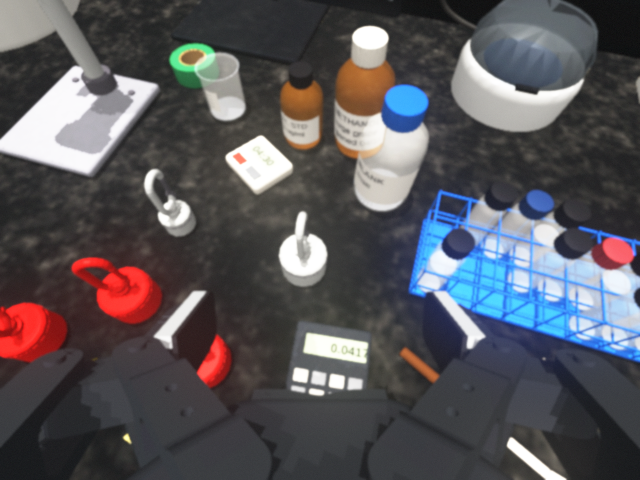

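View pics/s1.png

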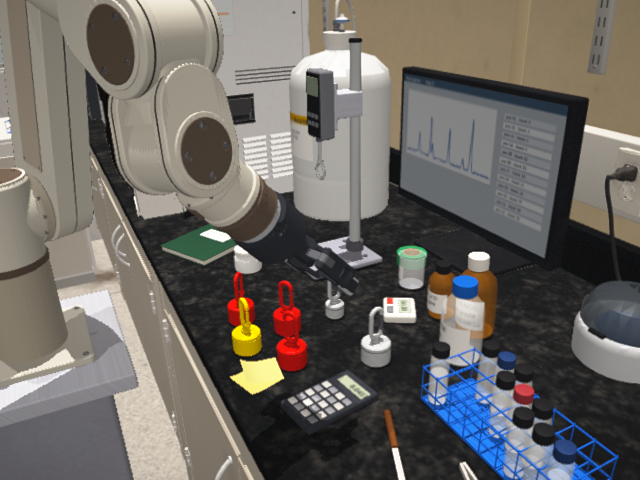

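Call:
move_arm(
  moves=[
    [[0.016,0.014,-0.071,0.037,-0.105,0.03,-1],[0.016,0.014,-0.071,0.037,-0.105,0.03,-1],[0.016,0.014,-0.071,0,0,0,-1],[0,0,0,0,0,0,-1]],
  ],
)

```text
clock: 2.75
eef_pos: [0.4271, -0.3383, 0.0971]
tool_rot: [0.895, 0.154, 0.413, -0.068]
ft_force: [-1.0, 0.8, -0.3]
grip_width: 0.0855
```

Run:
```python
from h import *
o,M=st(); c=snap('wrist','w2')
G=np.array([.507,-.3085,.027]); rel=G-o['eef_pos']; print('tool-frame G',M.T@rel)
print(proj(c,[[.507,-.3085,.036],[.507,-.3085,0],[.507,-.3085,.0985]]))
```

```text
t 2.75 j [-1.085  0.419 -0.492  0.483  0.849  1.797] p [ 0.4271 -0.3383  0.0971] F [-1.    0.76 -0.32] w 0.0855
az 19.05 tilt 49.44 jaw [ 0.331 -0.944  0.006]
tool-frame G [ 0.0021846  -0.00210497  0.11031723]
[[316.96216288 229.4387525 ]
 [316.92429599 256.50427472]
 [317.05602979 162.44752189]]
```

View pics/w2.png

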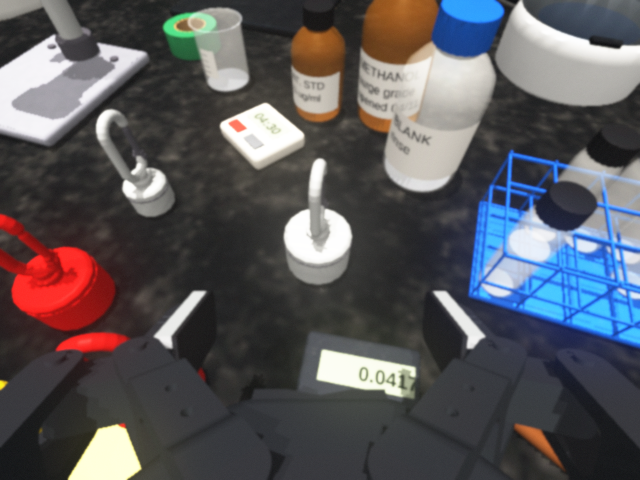

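Run:
```python
from h import *
c=load('w2'); a=np.linspace(0,6.28,200)
for z in (0,.036):
    p=proj(c,np.c_[.507+.024*np.cos(a),-.3085+.024*np.sin(a),0*a+z]); print(z,p.min(0),p.max(0))
m=(c['pixels'].min(2)>90).astype(np.uint8); n,l,s,ce=cv2.connectedComponentsWithStats(m); print(s[l[240,318]],ce[l[240,318]])
```

```text
0 [286.3580954  231.76922525] [347.45024677 283.8426348 ]
0.036 [282.63928391 203.27399676] [351.23769395 258.7159662 ]
[ 283  158   70  127 5084] [317.03638867 235.52773407]
```

Call:
move_arm(
  moves=[
    [[0.035,0.013,-0.031,0,0,0,-1],[0.035,0.013,-0.031,0,0,0,-1],[0.035,0.013,-0.031,0,0,0,-1],[0.035,0.013,-0.031,0,0,0,-1],[0.02,0.007,-0.015,0,0,0,-1],[0,0,0,0,0,0,-1]],
  ],
)

```text
clock: 3.3
eef_pos: [0.5232, -0.321, 0.0476]
tool_rot: [0.892, 0.162, 0.418, -0.055]
ft_force: [-0.4, -0.1, 0.1]
grip_width: 0.0855
```

Run:
```python
from h import *
o,M=st(); c=snap('scene','s2');snap('wrist','w3')
G=np.array([.507,-.3085,.027]); print(M.T@(G-o['eef_pos']))
cv2.imwrite('pics/s2z.png',cv2.resize(c['pixels'][240:420,280:480,::-1],(800,720))[:600])
```

```text
t 3.3 j [-0.898  0.541 -0.501  0.13   0.795  2.054] p [ 0.5232 -0.321   0.0476] F [-0.44 -0.14  0.08] w 0.0855
az 17.75 tilt 49.83 jaw [ 0.335 -0.941  0.038]
[-0.02240801 -0.01794959  0.00442778]
```

View pics/s2z.png

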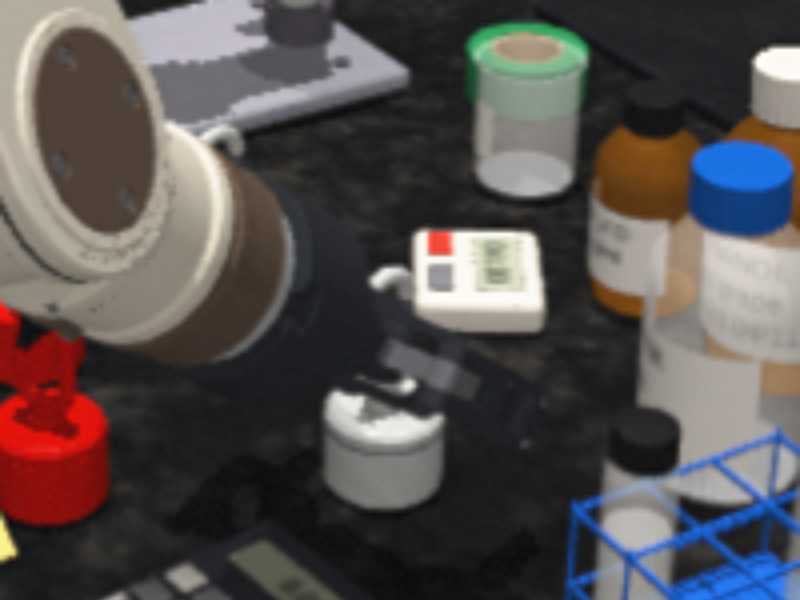

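View pics/w3.png

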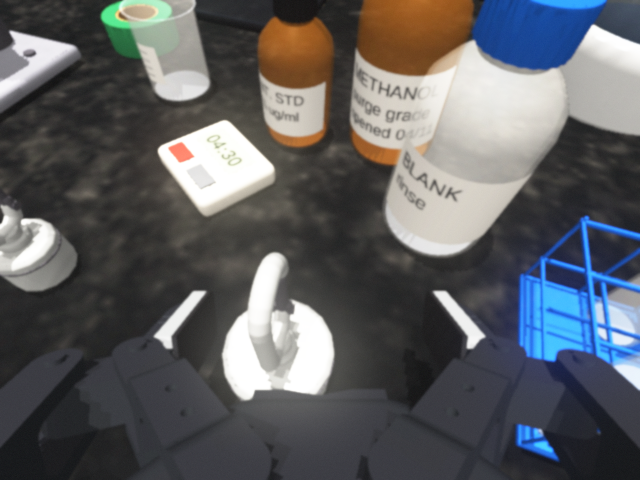

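Call:
move_arm(
  moves=[
    [[-0.035,0.01,0,0,0,0.04,-1],[-0.035,0.01,0,0,0,0,-1],[0,0,0,0,0,0,-1]],
  ],
)

```text
clock: 3.65
eef_pos: [0.4884, -0.3152, 0.0551]
tool_rot: [0.89, 0.174, 0.419, -0.055]
ft_force: [-1.1, 0.3, -0.3]
grip_width: 0.0854
```

Run:
```python
from h import *
o,M=st(); 
G=np.array([.507,-.3085,.027]); print(M.T@(G-o['eef_pos']))
```

```text
t 3.65 j [-0.95   0.502 -0.541  0.192  0.821  1.952] p [ 0.4884 -0.3152  0.0551] F [-1.11  0.32 -0.33] w 0.0854
az 18.5 tilt 49.96 jaw [ 0.355 -0.934  0.048]
[-0.00874309 -0.00103096  0.03328175]
```

Call:
move_arm(
  moves=[
    [[0,0,-0.02,0.044,0.015,-0.039,-1],[0.013,0.005,-0.016,0.044,0.015,-0.039,-1],[0.013,0.005,-0.016,0,0,0,-1],[0,0,0,0,0,0,-1]],
  ],
)

```text
clock: 3.98
eef_pos: [0.5032, -0.3185, 0.0376]
tool_rot: [0.894, 0.144, 0.419, -0.061]
ft_force: [0.1, 0.4, -0.3]
grip_width: 0.0851
```

Run:
```python
from h import *
o,M=st(); 
G=np.array([.507,-.3085,.027]); print(M.T@(G-o['eef_pos']))
```

```text
t 3.98 j [-0.928  0.546 -0.543  0.103  0.81   2.059] p [ 0.5032 -0.3185  0.0376] F [ 0.07  0.42 -0.33] w 0.0851
az 17.43 tilt 50.14 jaw [ 0.308 -0.951  0.011]
[-0.0037146  -0.00848227  0.011892  ]
```

Call:
move_arm(
  moves=[
    [[0,0.016,0,0,0,0.02,-1],[0.008,0.008,-0.012,0,0,0.02,-1],[0.008,0.004,-0.012,0,0,0,-1],[0.008,0.004,-0.012,0,0,0,-1],[0,0,0,0,0,0,-1]],
  ],
)

```text
clock: 4.4
eef_pos: [0.5176, -0.3051, 0.0232]
tool_rot: [0.892, 0.155, 0.42, -0.062]
ft_force: [0.3, 0.3, 0.4]
grip_width: 0.0857
```

Run:
```python
from h import *
o,M=st(); 
G=np.array([.507,-.3085,.027]); print(M.T@(G-o['eef_pos']))
```

```text
t 4.4 j [-0.891  0.578 -0.553  0.038  0.803  2.08 ] p [ 0.5176 -0.3051  0.0232] F [0.3  0.31 0.39] w 0.0857
az 18.28 tilt 50.29 jaw [ 0.328 -0.944  0.019]
[-0.00415325 -0.00016054 -0.0110041 ]
```

Call:
move_arm(
  moves=[
    [[-0.004,0,-0.007,0,0,0,-1],[0,0,0,0,0,0,-1]],
  ],
)

```text
clock: 4.57
eef_pos: [0.5157, -0.3043, 0.0187]
tool_rot: [0.892, 0.155, 0.42, -0.063]
ft_force: [0.2, -0.4, 0.5]
grip_width: 0.0854
```

Run:
```python
from h import *
o,M=st(); 
G=np.array([.507,-.3085,.027]); print(M.T@(G-o['eef_pos']))
snap('wrist','w4');c=snap('scene','s4')
cv2.imwrite('pics/s4z.png',cv2.resize(c['pixels'][260:400,300:460,::-1],(800,700))[:600])
```

```text
t 4.57 j [-0.893  0.585 -0.557  0.031  0.805  2.076] p [ 0.5157 -0.3043  0.0187] F [ 0.16 -0.38  0.51] w 0.0854
az 18.39 tilt 50.27 jaw [ 0.329 -0.944  0.018]
[ 0.00023351  0.00124688 -0.01261337]
```

View pics/s4z.png

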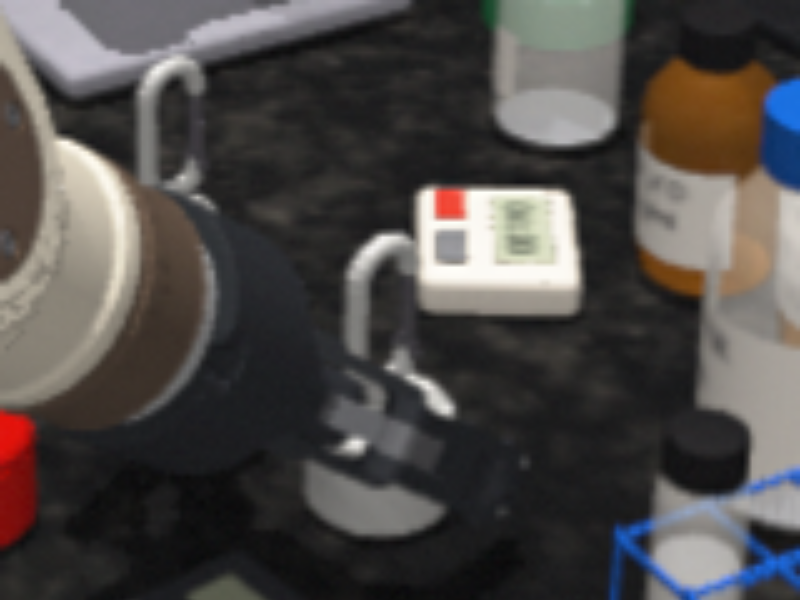

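View pics/w4.png

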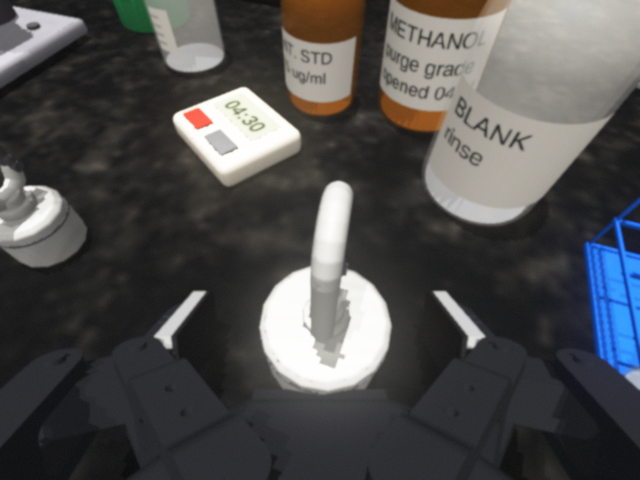

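The weight is centred between the jaws at about (325,330) in the wrist view, so I'm closing.

Call:
move_arm(
  moves=[
    [[0,0,0,0,0,0,1],[0,0,0,0,0,0,1],[0,0,0,0,0,0,1],[0,0,0,0,0,0,1],[0,0,0,0,0,0,1],[0,0,0,0,0,0,1],[0,0,0,0,0,0,1],[0,0,0,0,0,0,1]],
  ],
)

```text
clock: 5.33
eef_pos: [0.5161, -0.306, 0.0201]
tool_rot: [0.892, 0.155, 0.421, -0.062]
ft_force: [0.4, 0.0, -0.4]
grip_width: 0.0464
```

Run:
```python
from h import *
o,M=st(); 
c=snap('scene','s5')
cv2.imwrite('pics/s5z.png',cv2.resize(c['pixels'][260:400,300:460,::-1],(800,700))[:600])
```

```text
t 5.33 j [-0.894  0.584 -0.555  0.031  0.805  2.076] p [ 0.5161 -0.306   0.0201] F [ 0.36  0.04 -0.38] w 0.0464
az 18.19 tilt 50.33 jaw [ 0.328 -0.944  0.02 ]
```

View pics/s5z.png

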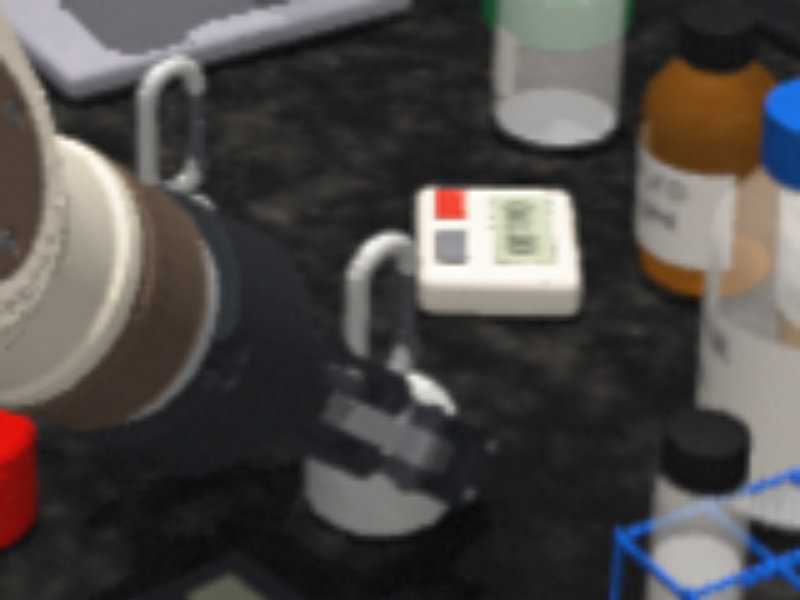

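Call:
move_arm(
  moves=[
    [[0,0,0.03,0,0,0,1],[0,0,0.05,0,0,0,1],[0,0,0.06,0,0,0,1],[0,0,0.06,0,0,0,1],[0,0,0.06,0,0,0,1],[0,0,0.06,0,0,0,1],[0,0,0,0,0,0,1],[0,0,0,0,0,0,1]],
  ],
)

```text
clock: 6.05
eef_pos: [0.5046, -0.2981, 0.1697]
tool_rot: [0.899, 0.147, 0.406, -0.071]
ft_force: [-1.0, -0.1, -6.9]
grip_width: 0.0464
```

Run:
```python
from h import *
M0=R.from_quat([0.892, 0.155, 0.421, -0.062]).as_matrix()
T=M0.T@(np.array([.507,-.3085,.018])-np.array([0.5161, -0.306, 0.0201])); W=M0.T@R.from_euler('z',8.8,degrees=True).as_matrix()
np.savez('grasp.npz',T=T,W=W); print(T)
o,M=st(); print('mid',o['eef_pos']+M@T); print('weight axes',(M@W).round(3))
c=snap('scene','s6')
cv2.imwrite('pics/s6z.png',c['pixels'][:,:,::-1])
```

```text
[-0.00761649 -0.00067007 -0.00591693]
t 6.05 j [-0.894  0.292 -0.439  0.476  0.785  2.076] p [ 0.5046 -0.2981  0.1697] F [-0.98 -0.09 -6.87] w 0.0464
az 19.17 tilt 48.64 jaw [ 0.322 -0.947 -0.008]
mid [ 0.49541879 -0.30048018  0.1679327 ]
weight axes [[ 0.989 -0.145  0.037]
 [ 0.146  0.989 -0.017]
 [-0.034  0.022  0.999]]
```

View pics/s6z.png

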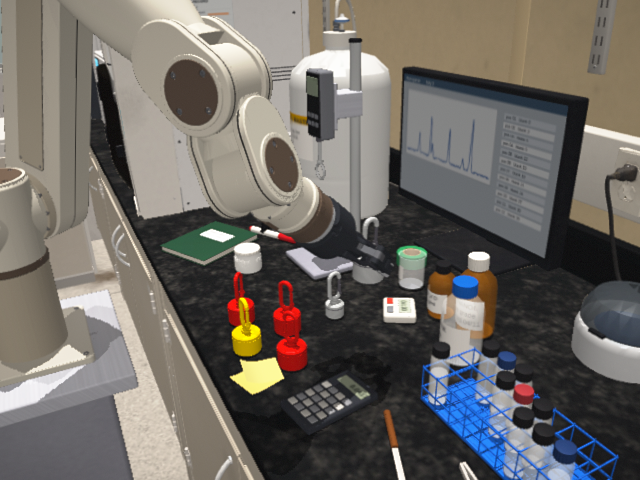

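Call:
move_arm(
  moves=[
    [[0.002,0.05,0,0,-0.01,-0.03,1],[0.002,0.06,0,0,-0.01,-0.03,1],[0.002,0.06,0,0,-0.01,-0.03,1],[0.002,0.06,0,0,-0.01,-0.03,1],[0.002,0.06,0,0,-0.01,-0.03,1],[0.002,0.06,0,0,-0.01,-0.03,1],[0.002,0.06,0,0,0,-0.03,1],[0.002,0.06,0,0,0,-0.03,1]],
  ],
)

```text
clock: 6.77
eef_pos: [0.5004, -0.058, 0.1476]
tool_rot: [0.907, 0.076, 0.411, -0.047]
ft_force: [1.3, 1.3, -5.5]
grip_width: 0.0462
```

```bash
cat >> h.py <<'E'
def wt():
    g=np.load('grasp.npz'); o,M=st(); A=M@g['W']; print('mid',(o['eef_pos']+M@g['T']).round(4),'yaw',np.degrees(np.arctan2(A[1,0],A[0,0])).round(2),'zax',A[:,2].round(3)); return o,M,A
E
python3 - <<'E'
from h import *
wt()
E
```

```text
t 6.77 j [-0.342  0.015 -0.968 -0.188  0.398  2.796] p [ 0.5004 -0.058   0.1476] F [ 1.32  1.26 -5.48] w 0.0462
az 11.37 tilt 48.82 jaw [ 0.177 -0.984 -0.023]
mid [ 0.491  -0.059   0.1457] yaw -0.14 zax [ 0.034 -0.038  0.999]
```

Call:
move_arm(
  moves=[
    [[0.04,0.01,0.02,0,0,0,1],[0.03,0.04,0.01,-0.02,-0.02,0,1],[0,0.04,0,-0.02,-0.02,0,1],[0,0.04,0,-0.02,-0.02,0,1],[0,0,0,0,0,0,1]],
  ],
)

```text
clock: 7.18
eef_pos: [0.5171, 0.0222, 0.1407]
tool_rot: [0.91, 0.085, 0.404, -0.042]
ft_force: [-0.1, 0.5, -6.4]
grip_width: 0.0466
```

Run:
```python
from h import *
wt()
```

```text
t 7.18 j [-0.066  0.034 -0.98  -0.264  0.193  2.974] p [0.5171 0.0222 0.1407] F [-0.13  0.52 -6.41] w 0.0466
az 11.2 tilt 47.98 jaw [ 0.188 -0.982 -0.007]
mid [0.5077 0.0211 0.139 ] yaw 0.48 zax [ 0.045 -0.018  0.999]
```

Call:
move_arm(
  moves=[
    [[0.01,0.026,0.01,-0.02,-0.04,0,1],[0.01,0.026,0.01,-0.02,-0.05,0,1],[0.01,0,0,0,0,0,1],[0,0,0,0,0,0,1]],
  ],
)

```text
clock: 7.52
eef_pos: [0.5227, 0.0512, 0.1375]
tool_rot: [0.905, 0.092, 0.413, -0.032]
ft_force: [0.3, 0.4, -5.0]
grip_width: 0.0464
```

Run:
```python
from h import *
wt()
c=snap('scene','s7'); cv2.imwrite('pics/s7z.png',cv2.resize(c['pixels'][120:270,230:390,::-1],(640,600),interpolation=cv2.INTER_CUBIC))
```

```text
t 7.52 j [ 0.039  0.06  -0.995 -0.334  0.106  3.025] p [0.5227 0.0512 0.1375] F [ 0.29  0.39 -5.  ] w 0.0464
az 10.3 tilt 48.94 jaw [ 0.194 -0.981  0.018]
mid [0.5133 0.05   0.1356] yaw 0.78 zax [0.024 0.003 1.   ]
```

View pics/s7z.png

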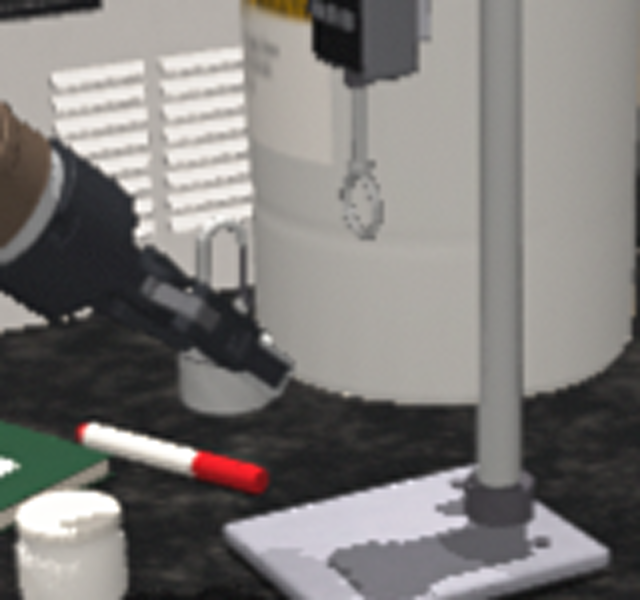

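```bash
cat >> h.py <<'E'
def hookcheck(c,o,M,win=40):
    g=np.load('grasp.npz'); A=M@g['W']; mid=o['eef_pos']+M@g['T']
    top=mid+A@[0,0,.0805]; 
    u0,v0=proj(c,[top])[0]; print('pred top px',u0.round(1),v0.round(1))
    P=[]
    for v in range(int(v0)-8,int(v0)+30):
        for u in range(int(u0)-20,int(u0)+20):
            p=depthpt(c,u,v); L=A.T@(p-mid)
            if abs(L[0])<.022 and abs(L[1])<.02 and .045<L[2]<.095: P.append(L)
    P=np.array(P); print('n',len(P),'local min',P.min(0).round(4),'max',P.max(0).round(4),'mean',P.mean(0).round(4))
    for z in (.05,.058,.066,.074,.08):
        q=P[abs(P[:,2]-z)<.004]; 
        if len(q): print(z,len(q),'x',q[:,0].min().round(4),q[:,0].max().round(4),'y',q[:,1].mean().round(4))
E
python3 - <<'E'
from h import *
o,M,A=wt(); c=load('s7'); hookcheck(c,o,M)
E
```

```text
t 7.57 j [ 0.038  0.06  -0.996 -0.332  0.107  3.025] p [0.5217 0.0509 0.1367] F [-0.5  -0.22 -6.12] w 0.0464
az 10.3 tilt 48.82 jaw [ 0.193 -0.981  0.017]
mid [0.5123 0.0497 0.1348] yaw 0.75 zax [0.027 0.002 1.   ]
pred top px 284.8 173.0
n 111 local min [-0.0144 -0.0066  0.0461] max [0.0133 0.0044 0.08  ] mean [-0.0017 -0.0015  0.0647]
0.05 21 x -0.0137 0.0124 y -0.0015
0.058 23 x -0.0144 0.0133 y -0.0016
0.066 27 x -0.014 0.0133 y -0.0015
0.074 34 x -0.0103 0.0131 y -0.0014
0.08 14 x -0.0101 0.0061 y -0.0016
```

Call:
move_arm(
  moves=[
    [[0.025,-0.002,0.012,0,-0.03,-0.01,1],[0.025,-0.002,0.012,0,-0.02,-0.01,1],[0.02,0,0,0,0,0,1],[0,0,0,0,0,0,1]],
  ],
)

```text
clock: 7.9
eef_pos: [0.5585, 0.0454, 0.147]
tool_rot: [0.902, 0.085, 0.422, -0.028]
ft_force: [0.0, 0.2, -4.5]
grip_width: 0.0464
```

Run:
```python
from h import *
wt()
```

```text
t 7.9 j [ 0.029  0.104 -0.926 -0.329  0.101  3.029] p [0.5585 0.0454 0.147 ] F [ 0.05  0.18 -4.46] w 0.0464
az 9.18 tilt 50.09 jaw [ 0.177 -0.984  0.022]
mid [0.5491 0.0444 0.1449] yaw -0.18 zax [0.004 0.002 1.   ]
```

Now fine alignment: z to 0.139, y to 0.047, x to about 0.563.

Call:
move_arm(
  moves=[
    [[0.008,0.006,-0.009,0,0,0,1],[0.008,0.002,-0.003,0,0,0,1],[0,0,0,0,0,0,1]],
  ],
)

```text
clock: 8.15
eef_pos: [0.5693, 0.0483, 0.1415]
tool_rot: [0.902, 0.084, 0.423, -0.027]
ft_force: [0.4, 0.1, -5.1]
grip_width: 0.0461
```

Run:
```python
from h import *
o,M,A=wt()
c=snap('scene','s8'); cv2.imwrite('pics/s8z.png',cv2.resize(c['pixels'][140:240,260:360,::-1],(600,600),interpolation=cv2.INTER_CUBIC))
hookcheck(c,o,M)
P=[]
for v in range(140,190):
    for u in range(305,335):
        p=depthpt(c,u,v)
        if abs(p[0]-.591)<.008 and abs(p[1]-.047)<.03 and p[2]>.18: P.append(np.r_[p,u,v])
P=np.array(P); 
for v in range(150,184): 
    q=P[P[:,4]==v]
    if len(q): print(v,len(q),q[:,:3].mean(0).round(4),q[:,1].min().round(4),q[:,1].max().round(4),q[:,3].min(),q[:,3].max())
```

```text
t 8.15 j [ 0.038  0.138 -0.911 -0.352  0.092  3.036] p [0.5693 0.0483 0.1415] F [ 0.41  0.13 -5.11] w 0.0461
az 9.02 tilt 50.2 jaw [ 0.175 -0.984  0.022]
mid [0.5599 0.0472 0.1394] yaw -0.33 zax [0.002 0.002 1.   ]
pred top px 306.0 167.6
n 113 local min [-0.0155 -0.0079  0.0457] max [0.0138 0.0037 0.0785] mean [-0.0025 -0.0016  0.0638]
0.05 24 x -0.0152 0.0138 y -0.0014
0.058 22 x -0.0144 0.0119 y -0.001
0.066 26 x -0.0155 0.0135 y -0.002
0.074 37 x -0.0114 0.0102 y -0.0017
0.08 11 x -0.0078 0.0056 y -0.0015
150 4 [0.5906 0.0458 0.2523] 0.0435 0.0489 318.0 321.0
151 4 [0.5907 0.046  0.2502] 0.0457 0.0463 318.0 321.0
152 4 [0.5908 0.0464 0.248 ] 0.0441 0.0492 318.0 321.0
153 4 [0.5908 0.0465 0.2459] 0.0432 0.0491 318.0 321.0
154 4 [0.59   0.045  0.2443] 0.0419 0.0482 318.0 321.0
155 4 [0.5895 0.0441 0.2425] 0.0423 0.0466 318.0 321.0
156 4 [0.5905 0.0461 0.2399] 0.0448 0.0472 318.0 321.0
157 4 [0.5906 0.0464 0.2377] 0.0451 0.0481 318.0 321.0
158 4 [0.5898 0.045  0.2361] 0.0408 0.0481 318.0 321.0
159 4 [0.59   0.0455 0.2338] 0.0424 0.05 318.0 321.0
160 7 [0.5914 0.0461 0.2314] 0.0436 0
[... 357 characters left out ...]
08 0.0481 0.2162] 0.034 0.0645 315.0 324.0
168 6 [0.59   0.0467 0.2146] 0.0288 0.0627 315.0 324.0
169 6 [0.5901 0.0469 0.2124] 0.0317 0.0657 315.0 324.0
170 5 [0.5917 0.0434 0.211 ] 0.0291 0.0624 316.0 325.0
171 6 [0.5917 0.0458 0.2082] 0.0318 0.0588 316.0 325.0
172 6 [0.591  0.0444 0.2066] 0.0287 0.0608 316.0 325.0
173 6 [0.5905 0.0435 0.2048] 0.0268 0.059 316.0 325.0
174 7 [0.5907 0.045  0.2022] 0.0286 0.0589 316.0 325.0
175 6 [0.5915 0.0434 0.2004] 0.0302 0.0567 317.0 325.0
176 7 [0.5902 0.0435 0.1984] 0.0291 0.0562 317.0 324.0
177 7 [0.5905 0.0415 0.1968] 0.033 0.0546 318.0 324.0
178 5 [0.5897 0.04   0.1952] 0.0345 0.0461 319.0 323.0
179 4 [0.5904 0.0393 0.1932] 0.0363 0.0418 320.0 323.0
```

View pics/s8z.png

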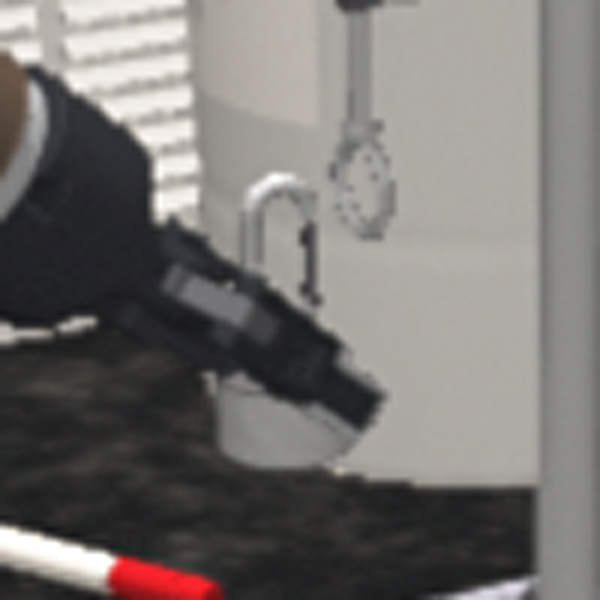

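Call:
move_arm(
  moves=[
    [[0.01,-0.001,0.001,0,0,0,1],[0.008,0,0.001,0,0,0,1],[0,0,0,0,0,0,1]],
  ],
)

```text
clock: 8.45
eef_pos: [0.5774, 0.048, 0.1411]
tool_rot: [0.902, 0.084, 0.422, -0.028]
ft_force: [0.5, 0.5, -5.3]
grip_width: 0.0464
```

Run:
```python
from h import *
o,M,A=wt()
```

```text
t 8.45 j [ 0.035  0.151 -0.891 -0.34   0.094  3.035] p [0.5774 0.048  0.1411] F [ 0.49  0.48 -5.29] w 0.0464
az 9.07 tilt 50.02 jaw [ 0.175 -0.984  0.021]
mid [0.568  0.0469 0.1391] yaw -0.3 zax [0.005 0.002 1.   ]
```

Call:
move_arm(
  moves=[
    [[0.006,0,0.001,0,0,0,1],[0.006,0,0.001,0,0,0,1],[0,0,0,0,0,0,1]],
  ],
)

```text
clock: 8.7
eef_pos: [0.5839, 0.0481, 0.1423]
tool_rot: [0.902, 0.084, 0.422, -0.028]
ft_force: [0.2, 0.0, -4.5]
grip_width: 0.0467
```

Call:
move_arm(
  moves=[
    [[0.006,0,0.001,0,0,0,1],[0.002,0,0,0,0,0,1]],
  ],
)

```text
clock: 8.87
eef_pos: [0.587, 0.0482, 0.1419]
tool_rot: [0.903, 0.084, 0.421, -0.028]
ft_force: [-3.1, 0.3, -2.9]
grip_width: 0.0463
```

Run:
```python
from h import *
o,M,A=wt()
c=snap('scene','s9'); cv2.imwrite('pics/s9z.png',cv2.resize(c['pixels'][140:240,260:360,::-1],(600,600),interpolation=cv2.INTER_CUBIC))
```

```text
t 8.87 j [ 0.035  0.164 -0.866 -0.326  0.095  3.034] p [0.587  0.0482 0.1419] F [-3.1   0.26 -2.95] w 0.0463
az 9.14 tilt 49.88 jaw [ 0.176 -0.984  0.021]
mid [0.5776 0.0472 0.1399] yaw -0.26 zax [0.008 0.002 1.   ]
```

View pics/s9z.png

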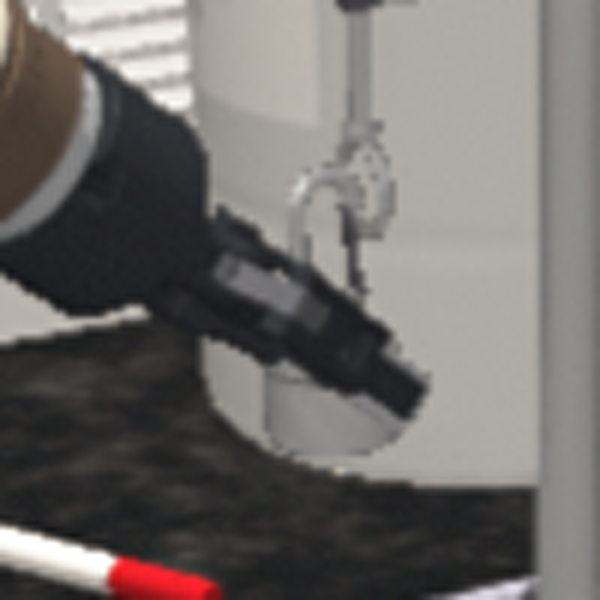

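Call:
move_arm(
  moves=[
    [[0.003,0,0,0,0,0,1]],
  ],
)

```text
clock: 9.0
eef_pos: [0.5879, 0.0482, 0.1414]
tool_rot: [0.903, 0.084, 0.42, -0.028]
ft_force: [-3.1, 0.0, -3.5]
grip_width: 0.0461
```

Call:
move_arm(
  moves=[
    [[0.003,0,0,0,0,0,1]],
  ],
)

```text
clock: 9.08
eef_pos: [0.5891, 0.0483, 0.1413]
tool_rot: [0.903, 0.085, 0.42, -0.028]
ft_force: [-2.8, 0.1, -3.1]
grip_width: 0.0463
```

Call:
move_arm(
  moves=[
    [[0.005,0,0.001,0,0,0,1],[0.004,0,0,0,0,0,1]],
  ],
)

```text
clock: 9.25
eef_pos: [0.5928, 0.0484, 0.1409]
tool_rot: [0.904, 0.085, 0.419, -0.028]
ft_force: [-4.5, -1.5, -3.6]
grip_width: 0.0459
```

Call:
move_arm(
  moves=[
    [[0.004,0,0.001,0,0,0,1],[0.002,0,0,0,0,0,1]],
  ],
)

```text
clock: 9.42
eef_pos: [0.5952, 0.0484, 0.1405]
tool_rot: [0.904, 0.085, 0.418, -0.028]
ft_force: [-5.6, -0.5, -3.3]
grip_width: 0.0465
```

Run:
```python
from h import *
o,M,A=wt()
```

```text
t 9.42 j [ 0.034  0.179 -0.843 -0.312  0.097  3.033] p [0.5952 0.0484 0.1405] F [-5.58 -0.49 -3.34] w 0.0465
az 9.24 tilt 49.54 jaw [ 0.177 -0.984  0.019]
mid [0.5858 0.0474 0.1385] yaw -0.21 zax [0.014 0.002 1.   ]
```

Call:
move_arm(
  moves=[
    [[0.004,0,0,0,0,0,1]],
  ],
)

```text
clock: 9.5
eef_pos: [0.5966, 0.0484, 0.1397]
tool_rot: [0.904, 0.085, 0.417, -0.028]
ft_force: [-5.7, -0.4, -3.4]
grip_width: 0.0463
```

Call:
move_arm(
  moves=[
    [[0.003,0,0,0,0,0,1]],
  ],
)

```text
clock: 9.58
eef_pos: [0.5977, 0.0484, 0.1391]
tool_rot: [0.905, 0.085, 0.417, -0.029]
ft_force: [-4.9, -0.1, -4.3]
grip_width: 0.0464
```

Call:
move_arm(
  moves=[
    [[0.002,0,-0.004,0,0,0,1]],
  ],
)

```text
clock: 9.67
eef_pos: [0.5985, 0.0485, 0.1368]
tool_rot: [0.905, 0.085, 0.416, -0.029]
ft_force: [-3.4, -0.7, -5.6]
grip_width: 0.0463
```

Call:
move_arm(
  moves=[
    [[0.001,0,-0.004,0,0,0,1]],
  ],
)

```text
clock: 9.75
eef_pos: [0.5986, 0.0484, 0.134]
tool_rot: [0.905, 0.085, 0.415, -0.029]
ft_force: [-2.8, -0.1, -7.4]
grip_width: 0.0467
```

Run:
```python
from h import *
o,M,A=wt()
c=snap('scene','s10'); cv2.imwrite('pics/s10z.png',cv2.resize(c['pixels'][140:240,260:360,::-1],(600,600),interpolation=cv2.INTER_CUBIC))
```

```text
t 9.75 j [ 0.033  0.199 -0.838 -0.321  0.097  3.033] p [0.5986 0.0484 0.134 ] F [-2.76 -0.06 -7.44] w 0.0467
az 9.27 tilt 49.22 jaw [ 0.177 -0.984  0.019]
mid [0.5892 0.0473 0.1321] yaw -0.21 zax [0.02  0.002 1.   ]
```

View pics/s10z.png

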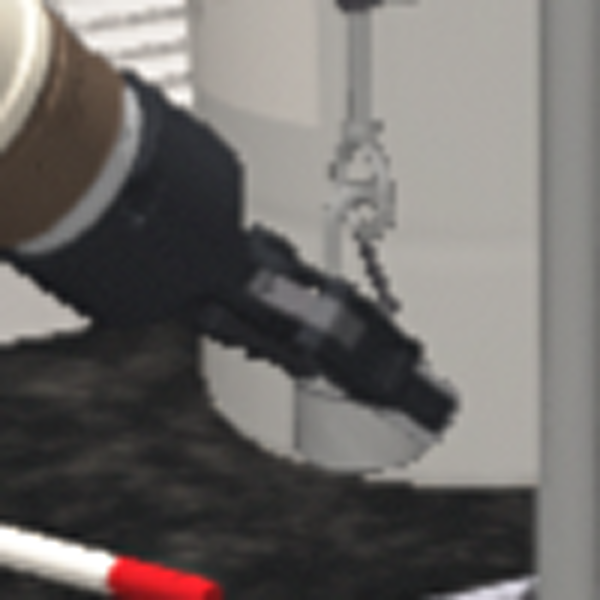

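Call:
move_arm(
  moves=[
    [[0,0,-0.005,0,0,0,1]],
  ],
)

```text
clock: 9.88
eef_pos: [0.6001, 0.0483, 0.1324]
tool_rot: [0.905, 0.085, 0.417, -0.028]
ft_force: [0.1, 0.1, -4.7]
grip_width: 0.0467
```

Call:
move_arm(
  moves=[
    [[0,0,-0.004,0,0,0,1]],
  ],
)

```text
clock: 9.97
eef_pos: [0.601, 0.0482, 0.1309]
tool_rot: [0.904, 0.084, 0.418, -0.028]
ft_force: [0.7, -1.1, -5.0]
grip_width: 0.0463
```

Run:
```python
from h import *
o,M,A=wt()
c=snap('scene','s11'); cv2.imwrite('pics/s11z.png',cv2.resize(c['pixels'][140:240,260:360,::-1],(600,600),interpolation=cv2.INTER_CUBIC))
```

```text
t 9.97 j [ 0.033  0.212 -0.84  -0.341  0.097  3.033] p [0.601  0.0482 0.1309] F [ 0.71 -1.14 -5.04] w 0.0463
az 9.19 tilt 49.5 jaw [ 0.176 -0.984  0.02 ]
mid [0.5916 0.0472 0.1289] yaw -0.24 zax [0.015 0.002 1.   ]
```

View pics/s11z.png

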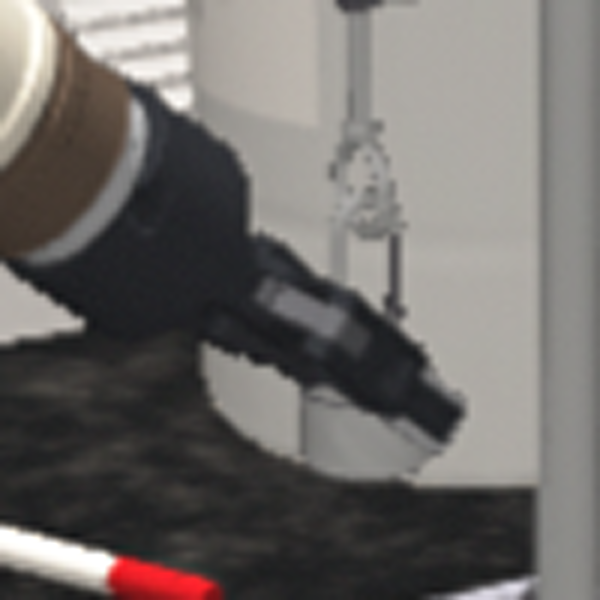

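The gate is upright again at about (395,270) and the side force has gone, so the eye is inside. I'm letting it down gently.

Call:
move_arm(
  moves=[
    [[-0.001,0,-0.003,0,-0.02,0,1],[0,0,-0.001,0,0,0,1]],
  ],
)

```text
clock: 10.18
eef_pos: [0.6023, 0.0482, 0.1299]
tool_rot: [0.901, 0.085, 0.424, -0.028]
ft_force: [-0.1, -0.1, -6.1]
grip_width: 0.0461
```

Call:
move_arm(
  moves=[
    [[-0.001,0,-0.003,0,-0.01,0,1]],
  ],
)

```text
clock: 10.27
eef_pos: [0.603, 0.0482, 0.1296]
tool_rot: [0.9, 0.085, 0.428, -0.027]
ft_force: [0.1, 0.2, -4.9]
grip_width: 0.0462
```

Call:
move_arm(
  moves=[
    [[0,0,-0.002,0,0,0,1]],
  ],
)

```text
clock: 10.35
eef_pos: [0.6029, 0.0482, 0.1284]
tool_rot: [0.9, 0.085, 0.428, -0.027]
ft_force: [-0.8, 0.1, -5.1]
grip_width: 0.0462
```

Run:
```python
from h import *
o,M,A=wt()
```

```text
t 10.35 j [ 0.033  0.23  -0.859 -0.4    0.096  3.033] p [0.6029 0.0482 0.1284] F [-0.84  0.09 -5.11] w 0.0462
az 9.01 tilt 50.74 jaw [ 0.175 -0.984  0.023]
mid [0.5935 0.0471 0.1262] yaw -0.26 zax [-0.007  0.002  1.   ]
```

Call:
move_arm(
  moves=[
    [[-0.004,0,-0.002,0,0.01,0,1]],
  ],
)

```text
clock: 10.43
eef_pos: [0.6013, 0.0481, 0.1275]
tool_rot: [0.901, 0.084, 0.426, -0.027]
ft_force: [-0.0, 0.5, -4.5]
grip_width: 0.0464
```

Call:
move_arm(
  moves=[
    [[-0.001,0,-0.003,0,0.005,0,1]],
  ],
)

```text
clock: 10.52
eef_pos: [0.6008, 0.0482, 0.1262]
tool_rot: [0.901, 0.085, 0.424, -0.028]
ft_force: [-2.0, -0.5, -1.3]
grip_width: 0.0463
```

Run:
```python
from h import *
o,M,A=wt()
```

```text
t 10.52 j [ 0.034  0.23  -0.859 -0.393  0.096  3.033] p [0.6008 0.0482 0.1262] F [-1.96 -0.47 -1.3 ] w 0.0463
az 9.07 tilt 50.33 jaw [ 0.176 -0.984  0.022]
mid [0.5914 0.0471 0.1241] yaw -0.26 zax [-0.     0.002  1.   ]
```

Call:
move_arm(
  moves=[
    [[-0.002,0,0,0,0,0,1],[0,0,0,0,0,0,1]],
  ],
)

```text
clock: 10.68
eef_pos: [0.6001, 0.0482, 0.1266]
tool_rot: [0.901, 0.084, 0.425, -0.028]
ft_force: [1.1, 0.5, -5.5]
grip_width: 0.0465
```

Call:
move_arm(
  moves=[
    [[0,0,-0.002,0,0,0,1]],
  ],
)

```text
clock: 10.77
eef_pos: [0.6005, 0.0482, 0.1262]
tool_rot: [0.901, 0.085, 0.425, -0.028]
ft_force: [-0.5, -0.4, -1.3]
grip_width: 0.0459
```

Call:
move_arm(
  moves=[
    [[0,0,-0.001,0,0,0,1]],
  ],
)

```text
clock: 10.85
eef_pos: [0.6009, 0.0483, 0.1263]
tool_rot: [0.9, 0.085, 0.426, -0.027]
ft_force: [-0.9, 0.5, -2.5]
grip_width: 0.0464
```

Call:
move_arm(
  moves=[
    [[0,0,0,0,0,0,-0.15],[0,0,0,0,0,0,-0.25],[0,0,0,0,0,0,-0.4],[0,0,0,0,0,0,-0.6],[0,0,0,0,0,0,-1],[0,0,0,0,0,0,-1],[0,0,0,0,0,0,-1],[0,0,0,0,0,0,-1]],
  ],
)

```text
clock: 11.52
eef_pos: [0.6075, 0.0487, 0.1349]
tool_rot: [0.896, 0.085, 0.434, -0.027]
ft_force: [0.3, -0.6, 0.1]
grip_width: 0.0856
```

Run:
```python
from h import *
o,M,A=wt()
c=snap('scene','s12'); cv2.imwrite('pics/s12z.png',cv2.resize(c['pixels'][140:240,260:360,::-1],(600,600),interpolation=cv2.INTER_CUBIC)); snap('wrist','w12')
```

```text
t 11.52 j [ 0.034  0.226 -0.854 -0.407  0.097  3.033] p [0.6075 0.0487 0.1349] F [ 0.33 -0.65  0.06] w 0.0856
az 8.99 tilt 51.6 jaw [ 0.176 -0.984  0.025]
mid [0.5982 0.0476 0.1326] yaw -0.23 zax [-0.022  0.001  1.   ]
```

View pics/s12z.png

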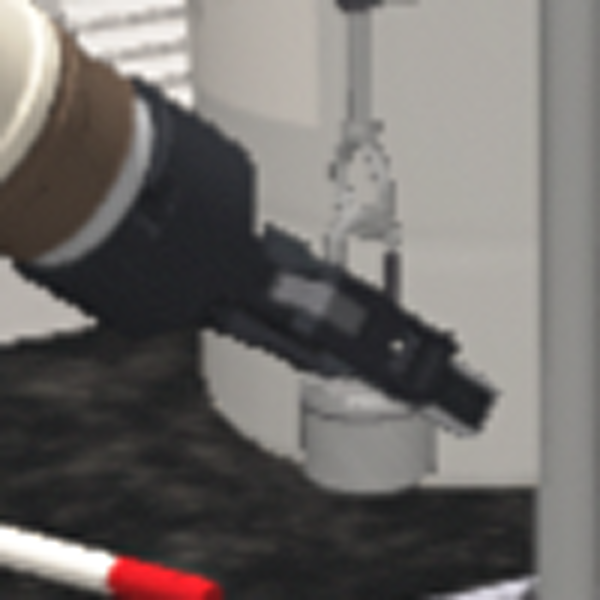

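View pics/w12.png

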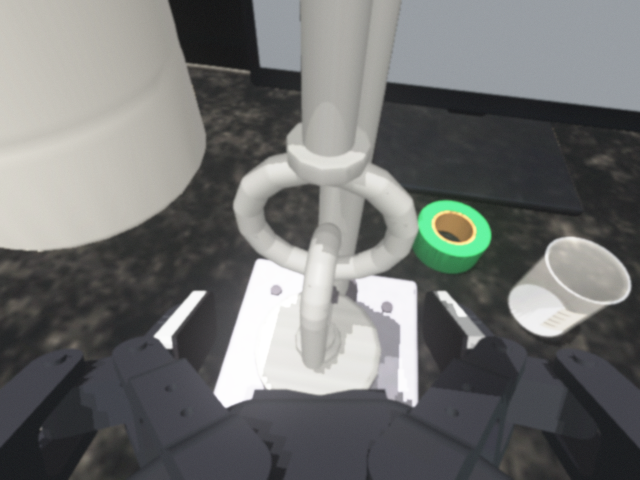

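Call:
move_arm(
  moves=[
    [[-0.012,-0.002,0.006,0,0,0,-1],[-0.016,-0.002,0.01,0,0,0,-1],[-0.016,-0.002,0.01,0,0,0,-1],[0,0,0,0,0,0,-1]],
  ],
)

```text
clock: 11.95
eef_pos: [0.5826, 0.0454, 0.1474]
tool_rot: [0.897, 0.085, 0.433, -0.027]
ft_force: [-0.1, -0.1, 0.0]
grip_width: 0.0854
```

Run:
```python
from h import *
st()
snap('wrist','w13')
```

```text
t 11.95 j [ 0.027  0.153 -0.894 -0.37   0.102  3.029] p [0.5826 0.0454 0.1474] F [-0.11 -0.07  0.01] w 0.0854
az 9.02 tilt 51.42 jaw [ 0.176 -0.984  0.024]
```

View pics/w13.png

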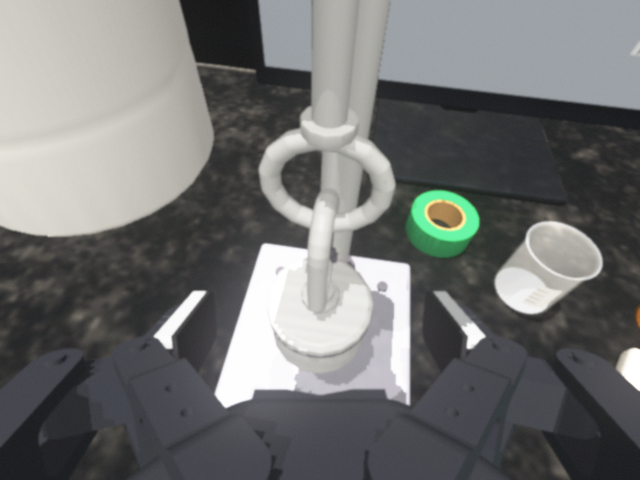

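The weight hangs from the ring at (325,215) in the wrist view and is clear of the fingers. I'm backing out further.

Call:
move_arm(
  moves=[
    [[-0.03,-0.003,0.016,0,0,0,-1],[-0.04,-0.003,0.02,0,0,0,-1],[-0.04,-0.003,0.02,0,0,0,-1],[-0.04,-0.003,0.02,0,0,0,-1],[-0.04,0,0.02,0,0,0,-1],[0,0,0,0,0,0,-1]],
  ],
)

```text
clock: 12.5
eef_pos: [0.4849, 0.0391, 0.1966]
tool_rot: [0.897, 0.085, 0.433, -0.027]
ft_force: [0.1, -0.4, -0.6]
grip_width: 0.0853
```

Run:
```python
from h import *
st()
c=snap('wrist','w14');c=snap('scene','s14'); cv2.imwrite('pics/s14z.png',cv2.resize(c['pixels'][140:240,260:360,::-1],(600,600),interpolation=cv2.INTER_CUBIC))
```

```text
t 12.5 j [ 0.013 -0.184 -1.014 -0.152  0.113  3.02 ] p [0.4849 0.0391 0.1966] F [ 0.1  -0.37 -0.56] w 0.0853
az 9.0 tilt 51.48 jaw [ 0.176 -0.984  0.025]
```

View pics/s14z.png

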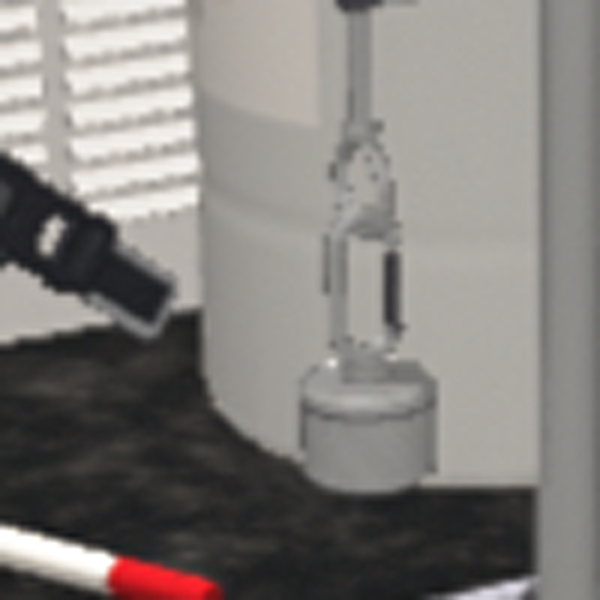

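View pics/w14.png

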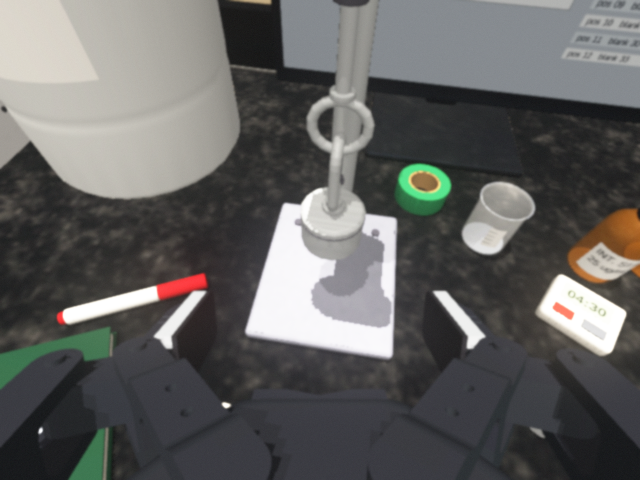

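The weight hangs upright with its gate shut (the dark upright bar at (390,290) in the zoom). I'll wait a few seconds, check that it is still, and compare the other things on the bench with the start.

Call:
move_arm(
  moves=[
    [[-0.01,0,0.01,0,0,0,-1],[0,0,0,0,0,0,-1],[0,0,0,0,0,0,-1],[0,0,0,0,0,0,-1],[0,0,0,0,0,0,-1],[0,0,0,0,0,0,-1],[0,0,0,0,0,0,-1],[0,0,0,0,0,0,-1]],
  ],
)

```text
clock: 13.27
eef_pos: [0.4865, 0.0391, 0.2003]
tool_rot: [0.897, 0.085, 0.433, -0.027]
ft_force: [0.2, -1.1, -0.7]
grip_width: 0.0851
```

Call:
move_arm(
  moves=[
    [[0,0,0,0,0,0,-1],[0,0,0,0,0,0,-1],[0,0,0,0,0,0,-1],[0,0,0,0,0,0,-1],[0,0,0,0,0,0,-1],[0,0,0,0,0,0,-1],[0,0,0,0,0,0,-1],[0,0,0,0,0,0,-1]],
  ],
)

```text
clock: 13.93
eef_pos: [0.4864, 0.0392, 0.2]
tool_rot: [0.897, 0.085, 0.433, -0.027]
ft_force: [-0.1, 0.4, -0.5]
grip_width: 0.0852
```

Call:
move_arm(
  moves=[
    [[0,0,0,0,0,0,-1],[0,0,0,0,0,0,-1],[0,0,0,0,0,0,-1],[0,0,0,0,0,0,-1],[0,0,0,0,0,0,-1],[0,0,0,0,0,0,-1],[0,0,0,0,0,0,-1],[0,0,0,0,0,0,-1]],
  ],
)

```text
clock: 14.6
eef_pos: [0.4865, 0.0392, 0.2002]
tool_rot: [0.897, 0.085, 0.433, -0.027]
ft_force: [-0.6, -0.5, 0.3]
grip_width: 0.0851
```

Run:
```python
from h import *
st()
im=[]
for i in range(8):
    c=camera('wrist'); im.append(c['pixels'][80:270,290:400].astype(int))
print('motion diff max/mean',[ (abs(im[i]-im[0]).max(),abs(im[i]-im[0]).mean().round(2)) for i in range(1,8)])
c=snap('scene','s15');a=load('scene0')['pixels'].astype(int);d=abs(c['pixels'].astype(int)-a).max(2)
cv2.imwrite('pics/s15d.png',np.clip(d*3,0,255).astype(np.uint8))
st()
```

```text
t 14.6 j [ 0.013 -0.19  -1.004 -0.137  0.112  3.02 ] p [0.4865 0.0392 0.2002] F [-0.64 -0.49  0.27] w 0.0851
az 8.97 tilt 51.47 jaw [ 0.175 -0.984  0.025]
motion diff max/mean [(np.int64(7), np.float64(1.07)), (np.int64(7), np.float64(1.07)), (np.int64(7), np.float64(1.08)), (np.int64(7), np.float64(1.07)), (np.int64(7), np.float64(1.07)), (np.int64(19), np.float64(1.08)), (np.int64(17), np.float64(1.08))]
t 15.05 j [ 0.013 -0.19  -1.004 -0.137  0.112  3.02 ] p [0.4864 0.0391 0.2001] F [0.23 0.14 0.04] w 0.0858
az 8.97 tilt 51.46 jaw [ 0.175 -0.984  0.025]
```

View pics/s15.png

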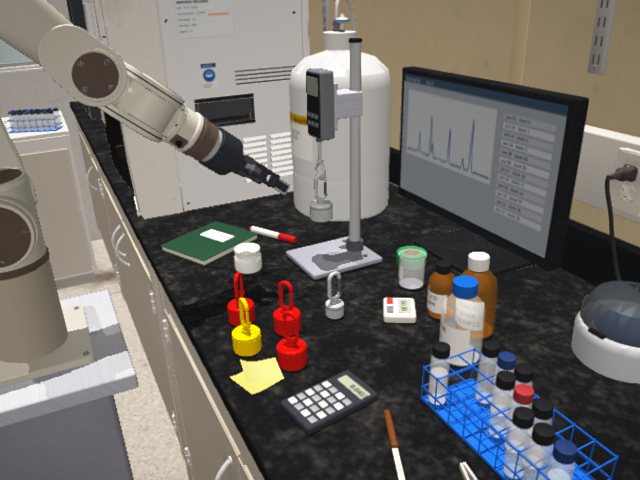

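View pics/s15d.png

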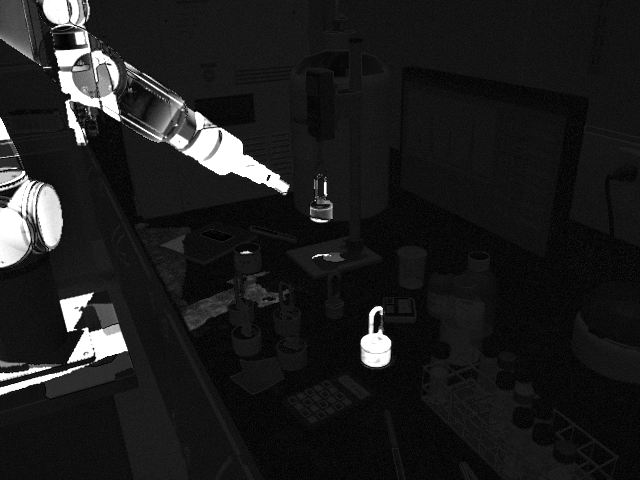

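The difference image shows that only the arm, the big weight (gone from (376,345), now at (320,205)) and shadows have changed. The hanging weight is still, so I'm handing in.

```bash
python3 -c "
from workcell import *
print(job_done())"
```

```text
the job is handed in; nothing more can be done
None
```

The larger weight now hangs from the gauge's eye with the snap gate shut, and I handed the job in at about 15 s on the clock.

- **How it went:** I gripped the cylinder at about 50° tilt and pressed the gate against the eye. It gave at about 3 N and rose to about 5.7 N. I then lowered the hook until the gate sprang shut and the eye took the load, opened the gripper and backed off.
- **Forces on the gauge:** the largest push I read was about 5.7 N, well below the 20 N limit. I read the force only at the end of each move call, so a short peak between readings could have been missed.
- **Hanging:** after about 2.5 s of waiting, eight pictures over about 0.4 s showed no visible swing (mean change about 1 grey level, a few pixels up to 19). The robot is touching nothing; the wrist force reads about zero.
- **Other things on the bench:** compared with the first scene picture, only the arm, the larger weight and shadows have changed.
- **What disagreed:** the first approach to the weight drifted about 18 mm sideways and 27 mm high. I saw it, backed off and redid it in smaller steps. The fingers also read 46.4 mm on the 48 mm cylinder, but the grip held.

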